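# Shine the pocket torch into the torn box

### The arm

A 7-joint arm with a two-finger parallel gripper is mounted at the origin on a cart in front of the work surface, level with it; the furniture and walls round the work are solid. World frame = base frame: x ahead of the robot, y to its left, z up, the work surface at z = 0. Lengths are in m, angles in rad, forces in N, time in s.
With the tool pointing down it reaches from about 0.425 to 0.925 m from the base axis. Payload 6.8 kg.
Tool frame: the origin (TCP) lies between the finger pads; the fingertips stand 11 mm ahead of it and the grasp point (between the pads) lies 8 mm behind it; z points along the fingers, y is the line along which they close (so a half turn about z gives the same grasp; the last joint's range is limited). The gripper opens to 88 mm and grips with 3 to 60 N. Pads are 20 mm wide; open, the fingers measure 115 mm over their backs; the gripper's body (75 mm by 178 mm) begins 61 mm behind the grasp point.
Start: joints at [-1.321, 0.477, 0.022, 1.555, -0.011, 1.109, -0.083], TCP at [0.236, 0.632, 0.234] pointing down, gripper open.
Joint ranges: [-2.96, 2.96], [-0.34, 2.1], [-1.41, 1.46], [0.24, 2.44], [-1.37, 4.51], [0.17, 1.92], [-2.96, 2.96]. Speed limits (rad/s): [2.39, 2.39, 3.14, 3.14, 3.14, 3.14, 3.14].

### API

Orientations are given as a 3x3 rotation matrix whose columns are the frame's x, y, z axes.
In Python, from plant import env gives the robot as it stands. The module is installed in compiled form; this text tells all that it offers.
- The arm moves only by the tool step_arm, never from a script. Its argument "targets" is one flat list of numbers, 7 for each row, row after row: the finger opening in m, from 0 to 0.0878, then the shift along the tool's x, y, z in m, then the turn, a rotation vector about the tool's x, y, z in rad. A call has 1 to 12 rows; each row is the pose to reach, as a shift and turn from the pose commanded when the call began, along the tool's axes at that moment; what a row does not reach only later rows make up. A row lasts 1/12 s, in which the tool goes at most 41.7 mm and 7.16 degrees, less where a joint would pass 70% of its speed; a pose out of reach is approached as far as the arm can. A call with a gripper value outside its range is refused whole. The fingers move at their own pace and stop on an object; the grip force is fixed at half the most. Time passes only in rows, so rows that repeat a pose let the fingers close. It gives the time, the measured TCP pose, the force, the opening and the grip force at its end, in the units of the state.
- env.get_obs(): the state, without advancing time (a new reading comes with each control period).
- env.grab_frame(name): name is "side" or "top" or "wrist"; returns (picture, depth): 384x512x3 uint8, red, green, blue; 384x512 float32, m along the optical axis (not along the pixel's ray), 0 where there is no reading.
- env.camera_info(name): a dict with "fx", "fy", "cx", "cy" (pixels), "dist" ([k1, k2, p1, p2, k3] as OpenCV has them; the pictures are not rectified), "camera_from_world" (4x4, takes a point from world to camera coordinates). Camera axes: x right, y down, z forward; pixel columns grow to the right and rows downward; lengths in m; the calibration is good to about 2 mm. A picture is of the moment at which its call begins: read the wrist's pose just before it. camera_info takes no time and is no camera call; for the wrist camera it gives the pose at the moment of the call.
- env.finish_job(): hands the job in; it is judged then, once.
The state is a dict: "t": time; "q": joint angles; "joint_velocities": joint speeds; "joint_torque": joint torques, N m; "tcp_pos": TCP position; "tcp_rot": TCP orientation; "ft_force": force on the tool from outside, world axes, zero at the start; "ft_torque": the same for the moment, N m; "width": finger opening in m; "grasp_force": force on a finger pad.
Only numpy, scipy, OpenCV 4.12 (cv2) and the standard library are available. Lean on these libraries where they do the work, as an engineer would, in place of code of your own. Each camera call takes 0.05 s, during which the arm holds its last target. There are 200 camera calls.

### The job

Draw the pocket torch out of its holder, turn it and hold it raised so that its lens points slantwise down (about 45 degrees) at the middle of the torn box's open top, with the lens about 10 cm from it, as one does to light up the contents. Finish while still holding the torch steadily there in the gripper, clear of the box, and leave the box and all other things where they are.

Things in the scene. Friction and masses are not known exactly. Their poses are not given: they have to be found in the camera images.
- torch: black pocket torch, 0.09 kg; to the touch a square bar 32 x 32 mm (flats across own x and z), 110 mm long along own y. Origin: mid-length, on one flat; centre line at own z = +16 mm. Lens (wide head) at y = -55 mm, tail at y = +55 mm. Starts standing in the holder, lens down, tail end 130 mm above the table, upper 62 mm clear of the rim
- torch_lens (a point): centre of the torch's lens face, at the lens end of its centre line; axes as torch, so the beam leaves along its own -y
- holder: torch holder, fixed to the table (its place and turn vary): grey square tower 52 x 52 mm on a dark foot 86 x 86 x 20 mm, with a square well 36 x 36 mm open at the top; well floor 20 mm, rim 68 mm above the table. Origin: centre of its underside; sides along its x and y, the torch's flats are parallel to them
- holder_rim (a point): centre of the well's mouth, 68 mm above the table; z up
- torn_box: small torn-open brown carton with crumpled white foil inside, 86 x 145 x 66 mm (x, y, z), 0.4 kg, loose on the table. Origin: centre of its underside
- box_mouth (a point): middle of the torn box's open top, on the contents, 55 mm above the table (the torn edges reach 66 mm)
- loupe: bystander: black eye loupe, 38 mm wide, 30 mm tall, standing between holder and box; origin at the centre of its underside
- parts_tin: bystander: flat round white tin, 62 mm wide, 20 mm tall; origin at the centre of its underside
- vial_a: bystander: white sample vial, 26 mm wide, 52 mm tall, standing; origin at the centre of its underside
- vial_b: bystander: a second such vial
- weight_200: bystander: larger brass-coloured weight, 29 mm wide, 30 mm tall; origin at the centre of its underside
- weight_100: bystander: smaller brass-coloured weight, 23 mm wide, 24 mm tall; origin at the centre of its underside
- stapler: bystander: desk stapler, 38 x 132 x 53 mm, lying near the robot; origin at the centre of its underside
Mind the look-alikes: they are no part of the job. What is meant by the torch is not blue, and is the smaller of those in its own colour.

How it is judged:
On the way:
1. the torch is drawn out of the holder: its lens is above the holder's rim and the fingers hold it (z of torch_lens in the frame of holder_rim above 0.005 m and contact force between torch and the fingers above 1 N), for 0.1 s.
At the end, for the whole second after the job is handed in: Gripper holds the torch still, clear of box and holder, lens 75 mm or more above the table, lens down, axis 26 to 64 degrees from vertical and passing the middle of the box top within 30 mm on each cross axis, lens 60 to 150 mm from it along the beam; box moved under 20 mm (x of box_mouth in the frame of torch_lens between -0.03 and 0.03 m and z of box_mouth in the frame of torch_lens between -0.03 and 0.03 m and y of box_mouth in the frame of torch_lens between -0.15 and -0.06 m and angle between torch's own y axis and vertical between 0.45 and 1.12 rad and height (world z) of torch_lens above 0.075 m and contact force between torch and the fingers above 1 N and contact force between torch and torn_box below 0.1 N and contact force between torch and holder below 0.1 N and linear speed of torch below 0.03 m/s and angular speed of torch below 0.2 rad/s and distance of torn_box from where it was at the start of the episode below 0.02 m); the arm keeps its last pose, push and grip.
It fails at once if the torn box is pushed away or tipped (distance of torn_box from where it was at the start of the episode above 0.03 m or angle between torn_box's own z axis and vertical above 0.35 rad).
It fails at once if a bystander is shifted more than 30 mm (distance of any of loupe, parts_tin, vial_a, vial_b, weight_200, weight_100, stapler from where it was at the start of the episode above 0.03 m).
It also fails if it takes over 32 s, if anything falls off the work surface, if the arm or the gripper's body presses on something with over 40 N, if the wrist force passes 120 N, or if a joint passes its speed limit or range.

## Working session

There is one attempt and no reset: what is moved stays moved. The work goes in short steps, Python scripts to look and compute and a tool call to move; the robot and the scene stay as the last step left them, time stands still between calls to the robot, and variables do not carry over. Pictures are saved under pics/ and viewed, at most 10 in all, crops included, and the job is handed in when it is done.

Besides the shell and the picture viewer there is one more tool, called after "Request:" as name(argument=value, ...) on one line, values as JSON. step_arm: Moves the arm, as the interface text tells. Its arguments: {"type":"object","properties":{"targets":{"type":"array"}},"required":["targets"]}

```bash
mkdir -p pics
cat > h.py <<'E'
import numpy as np, cv2
from plant import env
def grab(n):
    i=env.camera_info(n); p,d=env.grab_frame(n); return p,d,i
def K(i): return np.array([[i['fx'],0,i['cx']],[0,i['fy'],i['cy']],[0,0,1.]])
def rays(px,i):
    u=cv2.undistortPoints(np.array(px,float).reshape(-1,1,2),K(i),np.array(i['dist'])).reshape(-1,2)
    T=np.linalg.inv(i['camera_from_world']); d=np.c_[u,np.ones(len(u))]@T[:3,:3].T
    return T[:3,3],d
def onplane(px,z,i):
    o,d=rays(px,i); return o+d*((z-o[2])/d[:,2])[:,None]
def cloud(d,i):
    v,u=np.mgrid[:d.shape[0],:d.shape[1]]
    o,r=rays(np.c_[u.ravel(),v.ravel()],i); return (o+r*d.reshape(-1,1)).reshape(d.shape+(3,))
E
python3 - <<'E'
from h import *
for n in("top","side"):
    p,d,i=grab(n); np.savez(f'{n}.npz',p=p,d=d,**{k:np.array(v) for k,v in i.items()})
    cv2.imwrite(f'pics/{n}.png',cv2.resize(p[:,:,::-1],(768,576),interpolation=cv2.INTER_CUBIC))
    print(n,np.linalg.inv(i['camera_from_world'])[:3].round(3),i['fx'])
o=env.get_obs(); print(o['t'],o['tcp_pos'],o['tcp_rot'])
E
```

```text
top [[-0.021 -0.997  0.072  0.395]
 [-0.999  0.023  0.022 -0.132]
 [-0.023 -0.072 -0.997  1.208]] 369.88300280991757
side [[-0.988 -0.051  0.148  0.322]
 [-0.156  0.376 -0.913  0.785]
 [-0.009 -0.925 -0.379  0.476]] 361.87700830632576
0.1 [0.23621121 0.63177146 0.23279223] [[-9.36680888e-01  3.50183825e-01 -4.50806353e-04]
 [ 3.50184093e-01  9.36679594e-01 -1.56155221e-03]
 [-1.24569215e-04 -1.62054133e-03 -9.99998679e-01]]
```

View pics/top.png

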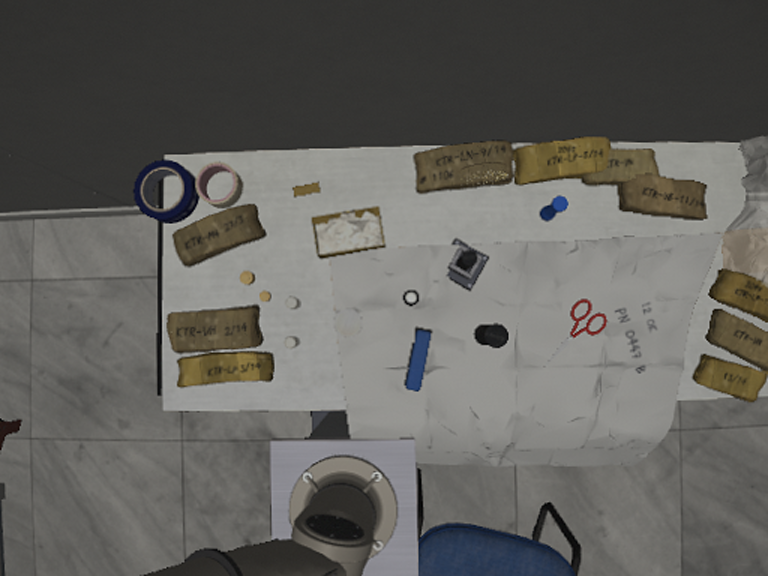

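View pics/side.png

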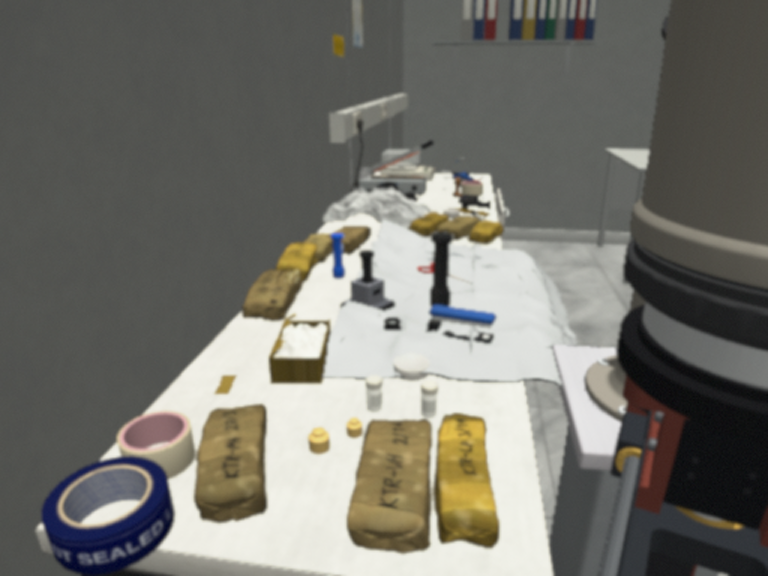

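The top view shows the holder with the short black torch at (467,263), the box at (348,232), and the loupe ring at (411,297). The blue stapler is at (418,358). The taller black look-alike torch is at (491,335) and the blue one at (553,208).

```bash
python3 - <<'E'
from h import *
def load(n):
    z=np.load(n+'.npz'); return z['p'],z['d'],{k:z[k] for k in z.files if k not in'pd'}
p,d,i=load('top'); C=cloud(d,i)
def reg(name,u0,v0,u1,v1,zlo,zhi):
    s=C[v0:v1,u0:u1].reshape(-1,3); m=(s[:,2]>zlo)&(s[:,2]<zhi); s=s[m]
    if len(s)<4: print(name,len(s));return
    r=cv2.minAreaRect((s[:,:2]*1000).astype(np.float32))
    print(name,len(s),s.mean(0).round(3),'rect',np.round(r[0],1),np.round(r[1],1),round(r[2],1), 'zmed',np.median(s[:,2]).round(3))
reg('table',250,140,270,240,-1,1)
reg('torchtop',298,155,328,195,.11,.16)
reg('rim',298,155,328,195,.055,.08)
reg('foot',298,155,328,195,.012,.03)
reg('box',205,133,260,173,.03,.09)
reg('boxrim',205,133,260,173,.058,.09)
reg('loupe',264,190,284,206,.015,.05)
reg('tall',312,210,342,236,.1,.3)
reg('stapler',268,215,290,262,.02,.08)
reg('vialA',188,194,202,208,.03,.08);reg('vialB',188,220,202,234,.03,.08)
p,d,i=load('side'); C=cloud(d,i)
# side clouds: torch
reg('S torch',236,164,252,186,.08,.15)
reg('S rim',230,180,262,206,.06,.075)
reg('S box',176,210,224,256,.02,.09)
reg('S tall',284,152,304,210,.04,.3)
reg('S loupe',255,208,270,222,.01,.05)
reg('S tin',258,234,290,252,.01,.05)
E
python3 - <<'E'
import cv2
p=cv2.imread('pics/top.png')[210:380,300:550]
cv2.imwrite('pics/tc.png',cv2.resize(p,(750,510),interpolation=cv2.INTER_CUBIC))
E
```

```text
table 1990 [ 0.482 -0.111  0.013] rect [ 484.7 -110.3] [ 62.4 326.3] 88.6 zmed 0.012
torchtop 96 [ 0.524 -0.268  0.13 ] rect [ 524.2 -267.7] [29.9 29.6] 86.8 zmed 0.13
rim 146 [ 0.519 -0.265  0.068] rect [ 523.2 -267.9] [52.3 51.6] 58.9 zmed 0.068
foot 434 [ 0.528 -0.28   0.02 ] rect [ 523.5 -282.8] [ 95.7 113.4] 87.9 zmed 0.02
box 1191 [ 0.595 -0.026  0.05 ] rect [590.2 -30.7] [ 99.2 151.3] 7.4 zmed 0.05
boxrim 170 [ 0.613 -0.023  0.061] rect [603.5 -23.8] [ 58.9 140.3] 6.4 zmed 0.061
loupe 199 [ 0.452 -0.148  0.022] rect [ 454.8 -155.2] [61.3 48.6] 88.7 zmed 0.021
tall 225 [ 0.371 -0.31   0.161] rect [ 371.9 -310.2] [44.5 45.2] 88.6 zmed 0.161
stapler 446 [ 0.322 -0.166  0.053] rect [ 321.5 -169. ] [ 39.7 129.4] 77.5 zmed 0.054
vialA 56 [0.447 0.094 0.05 ] rect [446.1  94.6] [23.5 22.3] 89.7 zmed 0.051
vialB 58 [0.364 0.098 0.051] rect [364.5  98.5] [23.1 22. ] 89.7 zmed 0.052
S torch 149 [ 0.517 -0.262  0.111] rect [ 518.3 -268.2] [28.  34.2] 10.2 zmed 0.112
S rim 139 [ 0.517 -0.259  0.067] rect [ 519.3 -268. ] [54.3 53.4] 60.8 zmed 0.068
S box 1342 [ 0.585 -0.005  0.045] rect [599.3 -67.8] [111.3 244.1] 14.7 zmed 0.047
S tall 564 [ 0.364 -0.275  0.097] rect [ 368.2 -479.4] [ 50.4 652.9] 2.0 zmed 0.091
S loupe 196 [ 0.45  -0.166  0.022] rect [ 452.5 -180.8] [ 43.1 118.6] 6.7 zmed 0.021
S tin 448 [ 0.397 -0.022  0.018] rect [399.8 -31.3] [83.6 88.5] 8.3 zmed 0.02
```

View pics/tc.png

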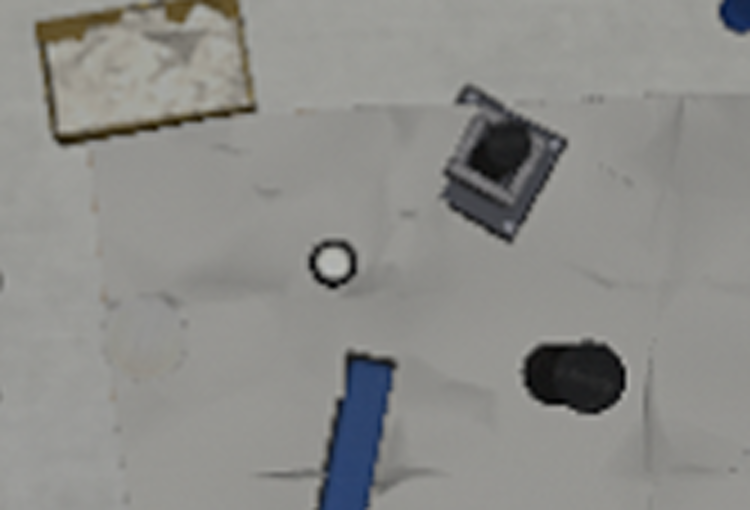

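The crop confirms the square holder turned about 60° (torch tail at crop (500,150)), the box, the loupe and the taller decoy. The torch is at about (0.522, -0.268) with its tail at z = 0.130. The box mouth is at about (0.597, -0.027). I'm moving over now.

Request:
step_arm(targets=[0.0878, -0.445, -0.295, -0.067, 0, 0, 0.873, 0.0878, -0.445, -0.295, -0.067, 0, 0, 0.873, 0.0878, -0.445, -0.295, -0.067, 0, 0, 0.873, 0.0878, -0.445, -0.295, -0.067, 0, 0, 0.873, 0.0878, -0.445, -0.295, -0.067, 0, 0, 0.873, 0.0878, -0.445, -0.295, -0.067, 0, 0, 0.873, 0.0878, -0.445, -0.295, -0.067, 0, 0, 0.873, 0.0878, -0.445, -0.295, -0.067, 0, 0, 0.873, 0.0878, -0.445, -0.295, -0.067, 0, 0, 0.873, 0.0878, -0.445, -0.295, -0.067, 0, 0, 0.873, 0.0878, -0.445, -0.295, -0.067, 0, 0, 0.873, 0.0878, -0.445, -0.295, -0.067, 0, 0, 0.873])

```text
t: 1.1
tcp_pos: [0.5283, 0.2288, 0.296]
tcp_rot: [[-0.334, 0.943, -0.0], [0.943, 0.334, 0.0], [0.0, -0.0, -1.0]]
ft_force: [0.9, -0.4, -0.0]
width: 0.088
grasp_force: 0.0
```

```bash
cat >> h.py <<'E'
def delta(pos,R=None):
    o=env.get_obs(); T=np.array(o['tcp_rot'])
    from scipy.spatial.transform import Rotation as Ro
    print('t',round(o['t'],2),'tcp',np.round(o['tcp_pos'],4),'q',np.round(o['q'],3),'w',o['width'],'F',o['grasp_force'],np.round(o['ft_force'],1))
    print('R',T.round(3).tolist())
    print('shift',(T.T@(np.array(pos)-o['tcp_pos'])).round(4),'turn',None if R is None else Ro.from_matrix(T.T@R).as_rotvec().round(4))
def down(yaw): # y axis at yaw, z down
    a=np.radians(yaw); y=np.array([np.cos(a),np.sin(a),0]); z=np.array([0,0,-1.]); return np.c_[np.cross(y,z),y,z]
E
python3 -c "
from h import *
delta([.522,-.268,.23],down(-30.5))"
```

```text
t 1.1 tcp [0.5283 0.2288 0.296 ] q [-0.831  0.267  0.388  1.744 -0.11   1.152 -0.07 ] w 0.08799298201206933 F 0.0 [ 0.9 -0.4 -0. ]
R [[-0.334, 0.943, -0.0], [0.943, 0.334, 0.0], [0.0, -0.0, -1.0]]
shift [-0.4662 -0.1716  0.066 ] turn [-4.000e-04 -0.000e+00  8.724e-01]
```

Request:
step_arm(targets=[0.0878, -0.466, -0.172, 0.066, 0, 0, 0.872, 0.0878, -0.466, -0.172, 0.066, 0, 0, 0.872, 0.0878, -0.466, -0.172, 0.066, 0, 0, 0.872, 0.0878, -0.466, -0.172, 0.066, 0, 0, 0.872, 0.0878, -0.466, -0.172, 0.066, 0, 0, 0.872, 0.0878, -0.466, -0.172, 0.066, 0, 0, 0.872, 0.0878, -0.466, -0.172, 0.066, 0, 0, 0.872, 0.0878, -0.466, -0.172, 0.066, 0, 0, 0.872, 0.0878, -0.466, -0.172, 0.066, 0, 0, 0.872, 0.0878, -0.466, -0.172, 0.066, 0, 0, 0.872, 0.0878, -0.466, -0.172, 0.066, 0, 0, 0.872, 0.0878, -0.466, -0.172, 0.066, 0, 0, 0.872])

```text
t: 2.1
tcp_pos: [0.5205, -0.2665, 0.2295]
tcp_rot: [[0.507, 0.862, -0.0], [0.862, -0.507, 0.0], [0.0, -0.001, -1.0]]
ft_force: [0.3, 0.2, 0.6]
width: 0.0876
grasp_force: 0.0
```

```bash
python3 -c "
from h import *
delta([.522,-.268,.23],down(-30.5))
p,d,i=grab('wrist'); np.savez('w1.npz',p=p,d=d,**{k:np.array(v) for k,v in i.items()})
cv2.imwrite('pics/w1.png',p[:,:,::-1])
C=cloud(d,i); 
for lo,hi in((.12,.14),(.058,.078)):
  s=C[(C[...,2]>lo)&(C[...,2]<hi)&(np.hypot(C[...,0]-.522,C[...,1]+.268)<.045)]
  print(len(s)); 
  if len(s)>3: print(s.mean(0),cv2.minAreaRect((s[:,:2]*1000).astype(np.float32)))
"
```

```text
t 2.1 tcp [ 0.5205 -0.2665  0.2295] q [-0.17   0.395  0.702  1.817 -0.293  1.037  0.115] w 0.08764348300446308 F 0.0 [0.3 0.2 0.6]
R [[0.507, 0.862, -0.0], [0.862, -0.507, 0.0], [0.0, -0.001, -1.0]]
shift [-0.0005  0.0021 -0.0005] turn [-0.0006 -0.0002  0.0009]
883
[ 0.52380657 -0.26955383  0.12993638] ((523.5985107421875, -270.341796875), (31.408830642700195, 31.551528930664062), 13.921859741210938)
884
[ 0.52742676 -0.26307082  0.0677592 ] ((523.814453125, -270.2492370605469), (51.30980682373047, 51.6230583190918), 58.85826110839844)
```

View pics/w1.png

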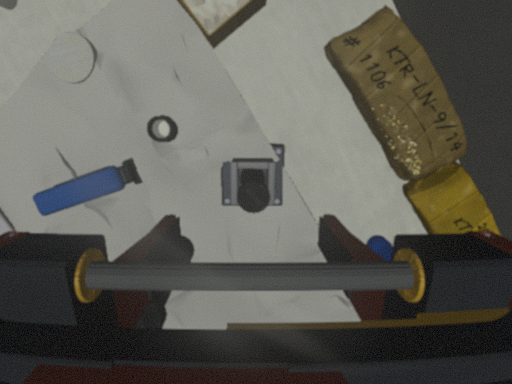

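The wrist view shows the torch in its holder at (252,190), between the fingers and square to them. I'm lowering now.

Request:
step_arm(targets=[0.0878, -0.001, 0.003, 0.04, 0, 0, 0, 0.0878, -0.001, 0.003, 0.07, 0, 0, 0, 0.0878, -0.001, 0.003, 0.09, 0, 0, 0, 0.0878, -0.001, 0.003, 0.11, 0, 0, 0, 0.0878, -0.001, 0.003, 0.125, 0, 0, 0, 0.0878, -0.001, 0.003, 0.14, 0, 0, 0, 0.0878, -0.001, 0.003, 0.14, 0, 0, 0, 0.0878, -0.001, 0.003, 0.14, 0, 0, 0])

```text
t: 2.82
tcp_pos: [0.5225, -0.2668, 0.0895]
tcp_rot: [[0.507, 0.862, -0.002], [0.862, -0.507, 0.001], [-0.0, -0.002, -1.0]]
ft_force: [0.3, -0.4, 0.5]
width: 0.0877
grasp_force: 0.0
```

```bash
python3 -c "
from h import *
delta([.5235,-.270,.09],down(-31))"
```

```text
t 2.82 tcp [ 0.5225 -0.2668  0.0895] q [-0.07   0.577  0.587  1.918 -0.443  0.78   0.233] w 0.08771473856570908 F 0.0 [ 0.3 -0.4  0.5]
R [[0.507, 0.862, -0.002], [0.862, -0.507, 0.001], [-0.0, -0.002, -1.0]]
shift [-0.0022  0.0025 -0.0005] turn [-0.0019  0.0004  0.0091]
```

Next I'll trim the position and close.

Request:
step_arm(targets=[0.0878, -0.002, 0.002, 0, 0, 0, 0.008, 0.0878, -0.002, 0.002, 0, 0, 0, 0.008, 0, -0.002, 0.002, 0, 0, 0, 0.008, 0, -0.002, 0.002, 0, 0, 0, 0.008, 0, -0.002, 0.002, 0, 0, 0, 0.008, 0, -0.002, 0.002, 0, 0, 0, 0.008, 0, -0.002, 0.002, 0, 0, 0, 0.008, 0, -0.002, 0.002, 0, 0, 0, 0.008, 0, -0.002, 0.002, 0, 0, 0, 0.008, 0, -0.002, 0.002, 0, 0, 0, 0.008, 0, -0.002, 0.002, 0, 0, 0, 0.008, 0, -0.002, 0.002, 0, 0, 0, 0.008])

```text
t: 3.82
tcp_pos: [0.5237, -0.27, 0.09]
tcp_rot: [[0.514, 0.858, -0.0], [0.858, -0.514, 0.0], [-0.0, -0.0, -1.0]]
ft_force: [-0.2, -0.9, -0.3]
width: 0.0319
grasp_force: 30.0
```

Request:
step_arm(targets=[0, 0, 0, -0.01, 0, 0, 0, 0, 0, 0, -0.025, 0, 0, 0, 0, 0, 0, -0.045, 0, 0, 0, 0, 0, 0, -0.065, 0, 0, 0, 0, 0, 0, -0.085, 0, 0, 0, 0, 0, 0, -0.105, 0, 0, 0, 0, 0, 0, -0.125, 0, 0, 0, 0, 0, 0, -0.145, 0, 0, 0, 0, 0, 0, -0.16, 0, 0, 0, 0, 0, 0, -0.17, 0, 0, 0, 0, 0, 0, -0.17, 0, 0, 0, 0, 0, 0, -0.17, 0, 0, 0])

```text
t: 4.82
tcp_pos: [0.5237, -0.27, 0.2602]
tcp_rot: [[0.514, 0.858, 0.001], [0.858, -0.514, 0.0], [0.0, 0.0, -1.0]]
ft_force: [-0.7, -0.1, -1.6]
width: 0.0321
grasp_force: 30.0
```

Run:
```python
from h import *
m=np.array([.597,-.027,.055])
for az in(90,60,30):
    a=np.radians(az);z=np.array([np.cos(a),np.sin(a),-1])/2**.5
    # minimal rotation from straight down with yaw -31
    from scipy.spatial.transform import Rotation as Ro
    ax=np.cross([0,0,-1.],z);ax/=np.linalg.norm(ax)
    R=Ro.from_rotvec(ax*np.pi/4).as_matrix()@down(-31)
    print(az,m-.17*z); delta(m-.17*z,R)
```

```text
90 [ 0.597      -0.14720815  0.17520815]
t 4.82 tcp [ 0.5237 -0.27    0.2602] q [-0.183  0.371  0.724  1.774 -0.274  1.099  0.093] w 0.032098346620130114 F 29.999914169311523 [-0.7 -0.1 -1.6]
R [[0.514, 0.858, 0.001], [0.858, -0.514, 0.0], [0.0, 0.0, -1.0]]
shift [ 0.143  -0.0003  0.0851] turn [0.4046 0.6731 0.0013]
60 [ 0.53689592 -0.13110331  0.17520815]
t 4.82 tcp [ 0.5237 -0.27    0.2602] q [-0.183  0.371  0.724  1.774 -0.274  1.099  0.093] w 0.032098346620130114 F 29.999914169311523 [-0.7 -0.1 -1.6]
R [[0.514, 0.858, 0.001], [0.858, -0.514, 0.0], [0.0, 0.0, -1.0]]
shift [ 0.1259 -0.0601  0.085 ] turn [0.0137 0.7849 0.0012]
30 [ 0.49289669 -0.08710408  0.17520815]
t 4.82 tcp [ 0.5237 -0.27    0.2602] q [-0.183  0.371  0.724  1.774 -0.274  1.099  0.093] w 0.032098346620130114 F 29.999914169311523 [-0.7 -0.1 -1.6]
R [[0.514, 0.858, 0.001], [0.858, -0.514, 0.0], [0.0, 0.0, -1.0]]
shift [ 0.141  -0.1205  0.085 ] turn [-0.3807  0.6863  0.0011]
```

Request:
step_arm(targets=[0, 0.01, -0.005, 0, 0, 0.08, 0, 0, 0.025, -0.012, 0, 0, 0.16, 0, 0, 0.038, -0.018, 0, 0, 0.24, 0, 0, 0.05, -0.024, 0, 0, 0.32, 0, 0, 0.063, -0.03, 0, 0, 0.4, 0, 0, 0.076, -0.036, 0, 0, 0.48, 0, 0, 0.089, -0.042, 0, 0, 0.56, 0, 0, 0.102, -0.048, 0, 0, 0.64, 0, 0, 0.115, -0.054, 0, 0, 0.72, 0, 0, 0.126, -0.06, 0, 0, 0.785, 0, 0, 0.126, -0.06, 0, 0, 0.785, 0, 0, 0.126, -0.06, 0, 0, 0.785, 0])

```text
t: 5.82
tcp_pos: [0.5361, -0.1314, 0.2584]
tcp_rot: [[0.367, 0.857, 0.361], [0.607, -0.515, 0.606], [0.705, -0.003, -0.709]]
ft_force: [0.3, 0.2, -0.3]
width: 0.0316
grasp_force: 30.0
```

Run:
```python
from h import *
delta([.537,-.131,.175])
z=np.load('top.npz'); p,d=z['p'],z['d']; i={k:z[k] for k in z.files if k not in'pd'}
# box outline, top view: foil+torn edges via height > 35 mm, then hull corners cast on z=.064
C=cloud(d,i); H=C[...,2]; m=np.zeros(H.shape,np.uint8); m[130:176,200:262]=(H[130:176,200:262]>.035)
s=C[m>0]; r=cv2.minAreaRect((s[:,:2]*1000).astype(np.float32)); print(r)
e=C[(m>0)&(H>.058)]; print('edges',np.round([e[:,:2].min(0),e[:,:2].max(0)],3))
p,d,i=grab('wrist'); C=cloud(d,i); H=C[...,2]; np.savez('w2.npz',C=C)
k=(H>.035)&(H<.08)&(abs(C[...,0]-.597)<.09)&(abs(C[...,1]+.027)<.11)
s=C[k]; print(len(s),cv2.minAreaRect((s[:,:2]*1000).astype(np.float32)))
cv2.imwrite('pics/w2.png',p[:,:,::-1])
p,d,i=grab('side');cv2.imwrite('pics/s2.png',cv2.resize(p[90:282,140:396,::-1],(768,576)))
```

```text
t 5.82 tcp [ 0.5361 -0.1314  0.2584] q [ 0.157  0.35   0.482  1.991 -1.041  1.209  0.666] w 0.03157874592245757 F 29.999991953372955 [ 0.3  0.2 -0.3]
R [[0.367, 0.857, 0.361], [0.607, -0.515, 0.606], [0.705, -0.003, -0.709]]
shift [-0.0583  0.0008  0.0597] turn None
((511.08148193359375, -39.508392333984375), (260.3200378417969, 143.0519561767578), 9.543936729431152)
edges [[ 0.395 -0.132]
 [ 0.639  0.048]]
1803 ((596.0935668945312, -26.35863494873047), (85.8724594116211, 144.65394592285156), 8.311100006103516)
```

View pics/s2.png

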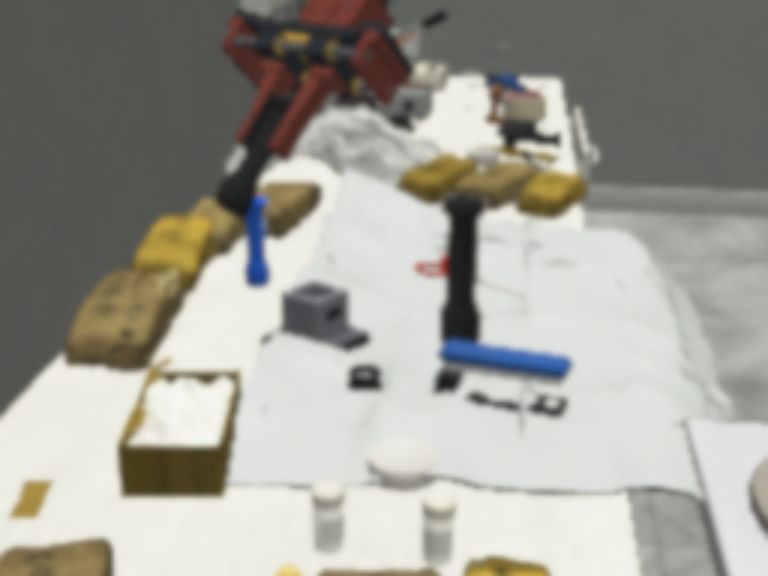

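View pics/w2.png

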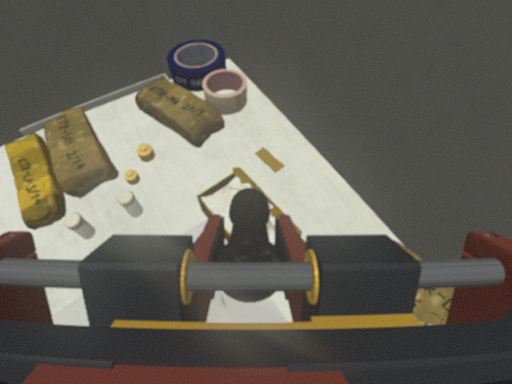

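The wrist view shows the torch held along the tool's axis with its head at (250,205), over the box. The side view shows the empty holder at (315,315) and the box undisturbed at (180,430). The box measures 86 x 145 mm, centred at (0.596, -0.026). I'm lowering to the final pose.

Request:
step_arm(targets=[0, -0.012, 0, 0.012, 0, 0, 0, 0, -0.024, -0.001, 0.024, 0, 0, 0, 0, -0.036, -0.001, 0.036, 0, 0, 0, 0, -0.046, -0.002, 0.048, 0, 0, 0, 0, -0.053, -0.002, 0.055, 0, 0, 0, 0, -0.058, -0.002, 0.06, 0, 0, 0, 0, -0.058, -0.002, 0.06, 0, 0, 0, 0, -0.058, -0.002, 0.06, 0, 0, 0, 0, -0.058, -0.002, 0.06, 0, 0, 0, 0, -0.058, -0.002, 0.06, 0, 0, 0, 0, -0.058, -0.002, 0.06, 0, 0, 0, 0, -0.058, -0.002, 0.06, 0, 0, 0])

```text
t: 6.92
tcp_pos: [0.5363, -0.129, 0.1771]
tcp_rot: [[0.363, 0.858, 0.364], [0.607, -0.514, 0.606], [0.707, 0.001, -0.707]]
ft_force: [-0.4, -0.9, -0.3]
width: 0.0319
grasp_force: 30.0
```

Run:
```python
from h import *
delta([.596,-.026,.055])
o=env.get_obs(); print(np.abs(o['joint_velocities']).max())
p,d,i=grab('wrist'); C=cloud(d,i);H=C[...,2]
k=(H>.035)&(H<.08)&(abs(C[...,0]-.597)<.09)&(abs(C[...,1]+.027)<.11); s=C[k]; print(cv2.minAreaRect((s[:,:2]*1000).astype(np.float32)))
p,d,i=grab('side');cv2.imwrite('pics/s3.png',cv2.resize(p[90:282,140:396,::-1],(768,576)))
C=cloud(d,i); g=p.max(2)<60; L=(C-o['tcp_pos'])@np.array(o['tcp_rot'])
k=g&(abs(L[...,0])<.03)&(abs(L[...,1])<.03)&(L[...,2]>.02)&(L[...,2]<.1); s=L[k]
if len(s): print('torch in tool',len(s),s.min(0).round(3),s.max(0).round(3))
```

```text
t 6.92 tcp [ 0.5363 -0.129   0.1771] q [ 0.197  0.477  0.44   2.049 -1.154  1.139  0.851] w 0.03187031203312717 F 29.999860525131226 [-0.4 -0.9 -0.3]
R [[0.363, 0.858, 0.364], [0.607, -0.514, 0.606], [0.707, 0.001, -0.707]]
shift [-0.0021 -0.0019  0.1706] turn None
0.0035074562426063095
((596.2562866210938, -26.193038940429688), (86.24481964111328, 145.7186279296875), 8.02561092376709)
torch in tool 124 [-0.011 -0.02   0.02 ] [0.017 0.01  0.067]
```

View pics/s3.png

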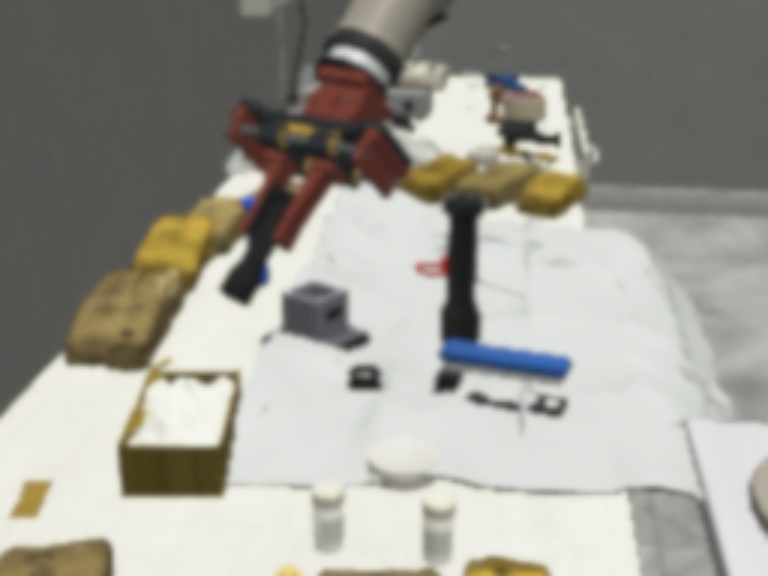

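The torch is held steady with its head at (240,285), pointing down at the box. The lens is about 10 cm from the mouth and the beam passes within about 2 mm of its middle. Nothing else has moved.

```bash
python3 -c "
from plant import env
print(env.finish_job())"
```

```text
the job is handed in; nothing more can be done
None
```

I've handed the job in with the gripper holding the torch still at 45° over the torn box, the lens about 10 cm from the middle of its open top and the beam about 2 mm off it. The box and the other things stayed where they were; the hand-in returned no verdict.

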